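# Turn off a hotplate ring and slide the pan to the other one

### The arm

A 6-joint arm with a two-finger parallel gripper is mounted at the origin on a cart in front of the work surface, level with it; the furniture and walls round the work are solid. World frame = base frame: x ahead of the robot, y to its left, z up, the work surface at z = 0. Lengths are in m, angles in rad, forces in N, time in s.
With the tool pointing down it reaches from about 0.275 to 0.825 m from the base axis. Payload 5.2 kg.
Tool frame: the origin (TCP) lies at the very end of the fingers, on their centre line; the grasp point (between the pads) lies 19 mm behind it; z points along the fingers, y is the line along which they close (so a half turn about z gives the same grasp; the last joint's range is limited). The gripper opens to 93 mm and grips with 3 to 60 N. Pads are 15 mm wide; open, the fingers measure 128 mm over their backs; the gripper's body (75 mm by 188 mm) begins 65 mm behind the grasp point.
Start: joints at [-1.424, 0.259, 1.535, -0, 1.348, -0.203], TCP at [0.189, -0.517, 0.219] pointing down, gripper open.
Joint ranges: [-3.14, 3.14], [-0.91, 2.08], [0.19, 2.58], [-1.22, 4.36], [0.22, 2.71], [-3.12, 3.12]. Speed limits (rad/s): [2.57, 2.57, 3.14, 3.14, 3.14, 3.14].

### API

Orientations are given as a unit quaternion [x, y, z, w].
In Python, from plant import status, cams, robot gives the robot as it stands. The module is installed in compiled form; this text tells all that it offers.
- The arm moves only by the shell command python3 -m pendant 'ROWS' [OPENING]. ROWS is JSON, a list of rows, each an object with "delta_pos": the shift along the world's x, y, z normalised to -1 to 1, where 1 is 20 cm, a list of three; "twist": the turn, a rotation vector about the world's x, y, z normalised to -1 to 1, where 1 is 2 pi rad, a list of three. A call has 1 to 5 rows; each row is the pose to reach, as a shift and turn from the pose commanded when the call began, turning the shorter way round; what a row does not reach only later rows make up. A row lasts 1/8 s, in which the tool goes at most 62.5 mm and 10.7 degrees, less where a joint would pass 70% of its speed; a pose out of reach is approached as far as the arm can. A call with a number of a shift or a turn outside -1 to 1 is refused whole. A call with a gripper value outside its range is refused whole. OPENING is the opening, from -1 (shut) to 1 (fully open), set as the call begins (- or left out, the last holds). The fingers move at their own pace and stop on an object; the grip force is fixed at half the most. Time passes only in rows, so rows that repeat a pose let the fingers close. It gives the time, the measured TCP pose, the force, the opening and the grip force at its end, in the units of the state.
- status.get_obs(): the state, without advancing time (a new reading comes with each control period).
- cams.read_camera(name): name is "side" or "top"; returns a dict with "frame" (384x512x3 uint8, blue, green, red), "fovy" (degrees; the focal length in pixels is half the picture's height over the tangent of half this angle, whatever the lens; pixels are square), "cx", "cy" (the principal point, pixels), "rvec" (rotation vector, rad) and "tvec" (3), from world to camera coordinates, as OpenCV has them. Camera axes: x right, y down, z forward; pixel columns grow to the right and rows downward; lengths in m; the calibration is good to about 2 mm. A picture is of the moment at which its call begins. There is no depth.
- robot.close_job(): hands the job in; it is judged then, once.
The state is a dict: "time": time; "qpos": joint angles; "dq": joint speeds; "joint_torque": joint torques, N m; "tcp_pos": TCP position; "ee_rot": TCP orientation; "ft_force": force on the tool from outside, world axes, zero at the start; "torque": the same for the moment, N m; "grip_width": finger opening in m; "grip_force": force on a finger pad.
Only numpy, scipy, OpenCV 4.12 (cv2) and the standard library are available. Lean on these libraries where they do the work, as an engineer would, in place of code of your own. Each camera call takes 0.05 s, during which the arm holds its last target. There are 200 camera calls.

### The job

The slices in the pan are done. Turn the knob of the ring the pan stands on anticlockwise, all the way to its off stop; then slide the pan sideways, without lifting it, onto the middle of the other ring. That ring is set to keep warm, so leave its knob as it is, and do not shift the things lying around.

Things in the scene. Friction and masses are not known exactly. Their poses are not given: they have to be found in the camera images.
- hotplate: twin electric hotplate of bright steel, 300 mm deep (x), 460 mm wide (y), deck 75 mm high; fixed to the table. Origin on the table under its centre; its own +x points to the rear, -x to the control strip, which is 68 mm high and faces the robot. Two ring positions side by side, at (45, +105) and (45, -105) mm in its frame; one knob straight in front of each, at (-105, +105) and (-105, -105) mm
- ring_a: the round cast-iron ring, 175 mm across, on which the pan stands at the start (left or right varies); it stands 8 mm over the deck; origin at its centre, on the deck; same axes as the hotplate
- ring_b: the other cast-iron ring, 175 mm across, same height, empty at the start; origin at its centre, on the deck. The centres of the two rings are 210 mm apart
- knob_a (a joint): angle of the knob in front of ring_a, rad: 0 = off stop (pointer straight to the rear, at the black dot), growing clockwise seen from above up to 4.4 (full). Starts well turned up
- knob_b (a joint): angle of the knob in front of ring_b, rad, same sense: 0 = off stop, growing clockwise. Starts at a low setting
- knob_a_grip (a point): point on the upright turning axis of knob_a, 24 mm above the control strip (z = 92 mm), in the middle of its grip: a black upright bar 47 mm long, 14 mm thick, from 10 to 34 mm above the strip, on a round skirt 51 mm across and 10 mm high. Its x axis lies along the bar towards the white-lined pointer end and turns with the knob
- knob_b_grip (a point): the same point of knob_b
- pan: shallow round aluminium pan, 162 mm across the rim, 51 mm high, base 150 mm across, 0.6 kg, some gourd slices in it. Origin at the centre of its underside (z = 83 mm when standing on a ring). Its one straight handle runs along its own +y axis
- pan_grip (a point): point inside the pan's handle, 155 mm from the pan's centre along its +y axis and 40 mm above its underside. The black handle grip there is 20 mm wide, 16 mm high (32 to 48 mm above the underside) and reaches from 109 to 231 mm from the pan's centre
- salt_jar: bystander: small upright jar, 40 mm across, 105 mm high, to the right of the hotplate; origin under its centre
- tongs: bystander: metal tongs, 330 mm long, lying to the right of the hotplate; origin under the middle
- knob_b_pointer (a point): the pointer end of knob_b's bar, 23.5 mm from its turning axis, at grip height
- gourd: bystander: green bitter gourd, 184 mm long, 43 mm thick, lying on the table to the left of the hotplate; origin under its middle

How it is judged:
On the way, in this order (a step that is already met when the one before it is completed fails the run):
1. the knob of the ring under the pan is turned to its off stop (within 0.08 rad) while the pan still stands on that ring (value of joint knob_a below 0.08 rad and horizontal distance between pan and ring_a below 0.05 m), for 0.2 s.
2. the pan has been slid onto the other ring (centres within 20 mm) (horizontal distance between pan and ring_b below 0.02 m), for 0.2 s.
At the end, for the whole second after the job is handed in: the first ring's knob is at its off stop (within 0.08 rad), the pan rests flat and still on the other ring, its centre within 20 mm of the ring's centre, and that ring's knob is as it was (value of joint knob_a below 0.08 rad and horizontal distance between pan and ring_b below 0.02 m and height (world z) of pan between 0.079 and 0.087 m and angle between pan's own z axis and vertical below 0.05 rad and linear speed of pan below 0.02 m/s); the robot touches nothing.
It fails at once if the pan lifted more than 8 mm off the rings, or dropped off them (height (world z) of pan above 0.091 m or height (world z) of pan below 0.073 m).
It fails at once if the pan tilted by more than 0.15 rad (angle between pan's own z axis and vertical above 0.15 rad).
It fails at once if the pan taken away from its ring before that ring's knob is off (value of joint knob_a above 0.15 rad and horizontal distance between pan and ring_a above 0.06 m).
It fails at once if the knob of the keep-warm ring turned by more than about 0.25 rad (distance of knob_b_pointer from where it was at the start of the episode above 0.006 m).
It fails at once if the jar, gourd or tongs shifted by more than 30 mm (distance of any of salt_jar, gourd, tongs from where it was at the start of the episode above 0.03 m).
It also fails if it takes over 67 s, if anything falls off the work surface, if the arm or the gripper's body presses on something with over 40 N, if the wrist force passes 120 N, or if a joint passes its speed limit or range.

## Working session

There is one attempt and no reset: what is moved stays moved. The work goes in short steps, Python scripts to look and compute and a shell command to move; the robot and the scene stay as the last step left them, time stands still between calls to the robot, and variables do not carry over. Pictures are saved under pics/ and viewed, at most 10 in all, crops included, and the job is handed in when it is done.

```bash
mkdir -p pics
cat > h.py <<'E'
import cv2,numpy as np
from plant import status,cams,robot
def cam(n):
    c=cams.read_camera(n);f=c["frame"];F=f.shape[0]/2/np.tan(np.radians(c["fovy"])/2)
    K=np.array([[F,0,c["cx"]],[0,F,c["cy"]],[0,0,1]]);R=cv2.Rodrigues(np.array(c["rvec"],float))[0];t=np.array(c["tvec"],float).reshape(3)
    return f,K,R,t
def atz(c,u,v,z):
    _,K,R,t=c;o=-R.T@t;d=R.T@np.linalg.inv(K)@[u,v,1];return o+d*(z-o[2])/d[2]
def tri(c1,p1,c2,p2):
    P=[c[1]@np.c_[c[2],c[3]] for c in(c1,c2)]
    X=cv2.triangulatePoints(P[0],P[1],np.array(p1,float).reshape(2,1),np.array(p2,float).reshape(2,1));return (X[:3]/X[3]).ravel()
def proj(c,p):
    q=c[1]@(c[2]@np.array(p)+c[3]);return q[:2]/q[2]
E
python3 - <<'E'
from h import *
for n in("side","top"):
    c=cam(n);cv2.imwrite(f"pics/{n}0.png",cv2.resize(c[0],(800,600),interpolation=cv2.INTER_CUBIC));cv2.imwrite(f"{n}raw.png",c[0]);print(n,-c[2].T@c[3],c[2][2],c[1][0,0])
print(status.get_obs())
E
```

```text
side [ 1.55277096 -0.31777452  1.12683105] [-0.69410822  0.17973755 -0.69707115] 367.577350438302
top [ 0.28989396 -0.03786385  1.4411343 ] [ 1.80096451e-01  8.06165026e-04 -9.83648626e-01] 435.61224172757375
{'time': 0.1, 'qpos': array([-1.42379268e+00,  2.59259162e-01,  1.53598071e+00, -8.32619218e-06,
        1.34798474e+00, -2.02824609e-01]), 'dq': array([-0.00054092, -0.00289882, -0.00133915, -0.00063998,  0.00024577,
        0.00127348]), 'joint_torque': array([ 1.84600394e-03, -4.38207901e+01, -2.84642744e+01,  7.19493628e-02,
        3.63383896e-02, -5.68618100e-05]), 'tcp_pos': array([ 0.18843792, -0.51618778,  0.2179039 ]), 'ee_rot': array([ 9.84740998e-01,  1.74024427e-01,  1.87135171e-05, -8.15773013e-04]), 'ft_force': array([-0.56408997, -0.42909374, -1.32226963]), 'torque': array([-0.05283015,  0.04002335,  0.01115406]), 'grip_force': 0.0, 'grip_width': 0.0928596002077595}
```

View pics/side0.png

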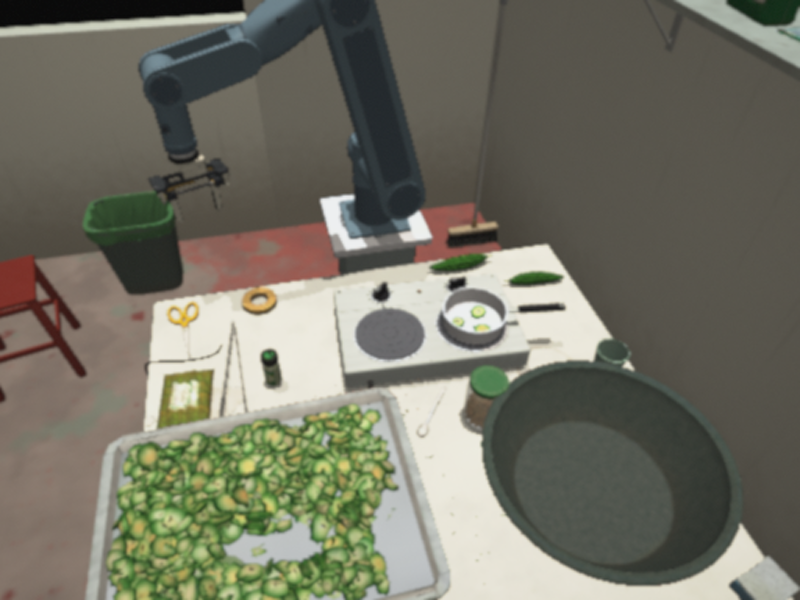

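View pics/top0.png

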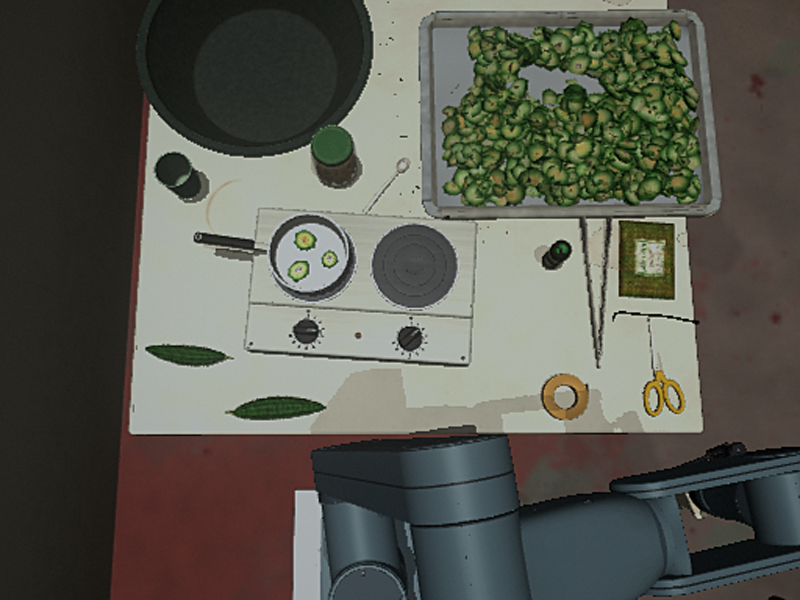

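The side view shows the pan at about (475,318) on the left ring, its handle ending near (563,306), with the knobs at (381,291) and (457,283). The top view shows the pan at (310,255), the empty ring at (414,265) and the knobs at (306,331) and (410,339). Next I'll enlarge both views.

Run:
```python
import cv2
t=cv2.imread("topraw.png");s=cv2.imread("sideraw.png")
cv2.imwrite("pics/t1.png",cv2.resize(t[130:240,120:310],None,fx=4.2,fy=4.2,interpolation=cv2.INTER_CUBIC))
cv2.imwrite("pics/s1.png",cv2.resize(s[165:250,210:370],None,fx=5,fy=5,interpolation=cv2.INTER_CUBIC))
```

```text
(no output)
```

View pics/t1.png

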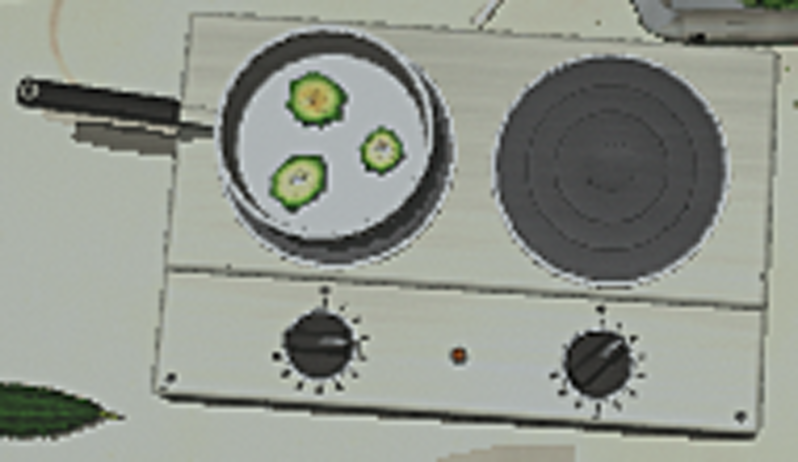

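View pics/s1.png

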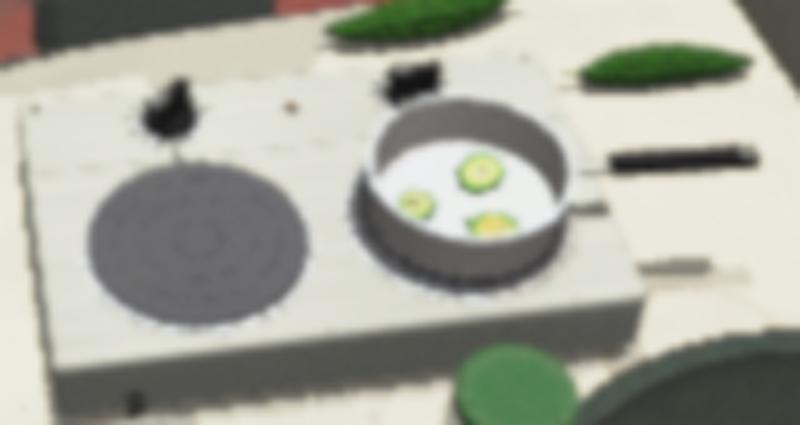

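The enlarged top crop puts the empty ring's centre at (611,170) and the pan rim's centre at (326,134). Knob a is at (320,344) with its pointer to the right, and knob b is at (599,363) with its pointer up and to the right. The pan handle runs from (25,91) to (180,110). In the enlarged side crop, the same ring is at (197,243), the handle runs from (610,163) to (757,157), and the knobs are at (411,80) and (170,112).

Run:
```python
from h import *
T=cam("top");S=cam("side")
t=lambda u,v:((u+.5)/4.2-.5+120,(v+.5)/4.2-.5+130)
s=lambda u,v:((u+.5)/5-.5+210,(v+.5)/5-.5+165)
np.set_printoptions(precision=4,suppress=True)
print("tri")
for n,a,b in [("ringb",(611,170),(197,243)),("knoba",(320,344),(411,80)),("knobb",(599,363),(170,112)),("rim",(326,134),(470,170)),("hend",(20,91),(757,155)),("hin",(180,110),(610,162)),("cornerRR",(775,55),(53,368)),("cornerRL",(192,14),(643,300)),("cFR",(760,430),(20,100))]:
    print(n,tri(T,t(*a),S,s(*b)))
g=lambda p,z:atz(T,*t(*p),z)
print("z-known top")
rb=g((611,170),.083);ka=g((320,344),.097);kb=g((599,363),.097);pan=g((326,134),.134);h0=g((25,91),.131);h1=g((180,110),.131)
print(rb,ka,kb,pan,h0,h1)
for n,a,b in [("knobline",ka,kb),("handle",h1,h0),("rear",g((775,55),.075),g((192,14),.075)),("front",g((760,430),.068),g((160,395),.068))]:
    d=b-a;print(n,np.linalg.norm(d),np.degrees(np.arctan2(d[1],d[0])))
for a,b in [((287,347),(353,341)),((575,388),(625,340))]:
    d=g(b,.1)-g(a,.1);print("bar",np.degrees(np.arctan2(d[1],d[0])))
```

```text
tri
ringb [ 0.5987 -0.0882  0.0778]
knoba [0.4643 0.1301 0.0878]
knobb [ 0.4504 -0.0773  0.0809]
rim [0.6156 0.1244 0.1271]
hend [0.6493 0.3519 0.126 ]
hin [0.6338 0.2327 0.1293]
cornerRR [ 0.6912 -0.2175  0.0707]
cornerRL [0.726  0.2359 0.0691]
cFR [ 0.4007 -0.1967  0.0745]
z-known top
[ 0.5977 -0.0873  0.083 ] [0.4634 0.1298 0.097 ] [ 0.4486 -0.0765  0.097 ] [0.6139 0.1237 0.134 ] [0.6482 0.3474 0.131 ] [0.6333 0.2322 0.131 ]
knobline 0.20680844027573386 -94.1036086399248
handle 0.11613717469114837 82.63508960255979
rear 0.4536264120253417 85.62237491912778
front 0.45137551793188835 86.47836701057317
bar -84.94852259213113
bar -46.36236893486876
```

Triangulated heights agree with the text to within about 6 mm, and the ring–knob (149.5 mm) and ring–pan distances fit. The hotplate is yawed about −4°, and knob a needs about 81° anticlockwise. I'll approach above knob a with the closing axis at 5° and the fingers about 42 mm apart.

```bash
python3 -m pendant '[{"delta_pos":[0.11,0.27,0],"twist":[0,0,0.017]},{"delta_pos":[0.23,0.54,0],"twist":[0,0,0.034]},{"delta_pos":[0.34,0.81,0],"twist":[0,0,0.052]},{"delta_pos":[0.34,0.81,0],"twist":[0,0,0.052]}]' -0.1
python3 -m pendant '[{"delta_pos":[0.11,0.27,0],"twist":[0,0,0.017]},{"delta_pos":[0.23,0.54,0],"twist":[0,0,0.034]},{"delta_pos":[0.34,0.81,0],"twist":[0,0,0.052]},{"delta_pos":[0.34,0.81,0],"twist":[0,0,0.052]}]'
python3 -m pendant '[{"delta_pos":[0.11,0.27,0],"twist":[0,0,0.017]},{"delta_pos":[0.23,0.54,0],"twist":[0,0,0.034]},{"delta_pos":[0.34,0.81,0],"twist":[0,0,0.052]},{"delta_pos":[0.34,0.81,0],"twist":[0,0,0.052]}]'
python3 -m pendant '[{"delta_pos":[0.11,0.27,0],"twist":[0,0,0.017]},{"delta_pos":[0.23,0.54,0],"twist":[0,0,0.034]},{"delta_pos":[0.34,0.81,0],"twist":[0,0,0.052]},{"delta_pos":[0.34,0.81,0],"twist":[0,0,0.052]},{"delta_pos":[0.34,0.81,0],"twist":[0,0,0.052]}]'
```

```text
time: 0.7
tcp_pos: [0.2574, -0.3511, 0.2187]
ee_rot: [0.943, 0.334, 0.0, -0.001]
ft_force: [0.2, -0.9, -0.3]
grip_width: 0.0576
grip_force: 0.0
time: 1.2
tcp_pos: [0.3255, -0.1902, 0.2188]
ee_rot: [0.875, 0.483, 0.0, 0.0]
ft_force: [0.8, -1.5, -1.0]
grip_width: 0.0421
grip_force: 0.0
time: 1.7
tcp_pos: [0.3938, -0.0287, 0.2187]
ee_rot: [0.785, 0.619, 0.0, 0.0]
ft_force: [0.4, -0.8, 0.1]
grip_width: 0.0419
grip_force: 0.0
time: 2.33
tcp_pos: [0.461, 0.1292, 0.2182]
ee_rot: [0.677, 0.736, -0.001, 0.0]
ft_force: [0.1, -0.6, 0.2]
grip_width: 0.0417
grip_force: 0.0
```

```bash
python3 -m pendant '[{"delta_pos":[0.01,0,-0.2],"twist":[0,0,0]},{"delta_pos":[0.01,0,-0.4],"twist":[0,0,0]},{"delta_pos":[0.01,0,-0.5],"twist":[0,0,0]},{"delta_pos":[0.01,0,-0.5],"twist":[0,0,0]}]'
python3 - <<'E'
from h import *
t=cam("top")[0];s=cam("side")[0]
a=cv2.resize(t[130:240,150:280],(650,550),interpolation=cv2.INTER_CUBIC)[250:550]
b=cv2.resize(s[150:210,250:380],(650,300),interpolation=cv2.INTER_CUBIC)
cv2.imwrite("pics/k1.png",np.vstack([a,b]))
E
```

```text
time: 2.82
tcp_pos: [0.4614, 0.1288, 0.1174]
ee_rot: [0.678, 0.735, -0.001, -0.001]
ft_force: [-1.2, -0.4, -0.3]
grip_width: 0.042
grip_force: 0.0
```

View pics/k1.png

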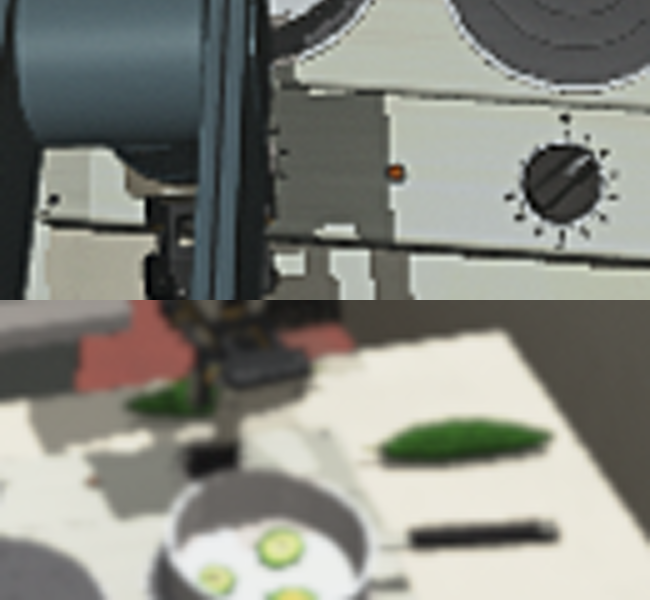

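The side view (lower half) shows the fingers at about (203,405), above the knob bar at (212,458). The top view of the knob is hidden by the arm. I'll descend over the bar.

```bash
python3 - <<'E'
from h import *
S=cam("side")
for p in [(0.4614,.1288,.1174),(.4634,.1298,.102),(.4634,.1298,.09)]:
    u,v=proj(S,p);print((u-250+.5)*5-.5,300+(v-150+.5)*5-.5)
E
python3 -m pendant '[{"delta_pos":[0.01,0.003,-0.06],"twist":[0,0,0]},{"delta_pos":[0.01,0.003,-0.12],"twist":[0,0,0]},{"delta_pos":[0.01,0.003,-0.17],"twist":[0,0,0]},{"delta_pos":[0.01,0.003,-0.17],"twist":[0,0,0]}]'
```

```text
212.92342834515563 426.4772687810044
213.2109765142617 441.626889037481
211.9882153484782 452.24553486897094
time: 3.48
tcp_pos: [0.4636, 0.132, 0.0835]
ee_rot: [0.676, 0.737, -0.001, -0.001]
ft_force: [-0.3, -0.6, -0.1]
grip_width: 0.0417
grip_force: 0.0
```

```bash
python3 -m pendant '[{"delta_pos":[0,0,0],"twist":[0,0,0]},{"delta_pos":[0,0,0],"twist":[0,0,0]},{"delta_pos":[0,0,0],"twist":[0,0,0]},{"delta_pos":[0,0,0],"twist":[0,0,0]},{"delta_pos":[0,0,0],"twist":[0,0,0]}]' -1
python3 -c "from h import *;o=status.get_obs();print(o['tcp_pos'],o['ft_force'],o['torque'])"
```

```text
time: 4.1
tcp_pos: [0.466, 0.1321, 0.0852]
ee_rot: [0.676, 0.737, 0.001, 0.001]
ft_force: [5.5, 1.3, -2.5]
grip_width: 0.0141
grip_force: 29.3
[0.46604884 0.13205031 0.08518553] [ 5.47276055  1.2808269  -2.49075244] [ 0.24705347 -0.9992331  -0.01952277]
```

The bar is gripped at 14.1 mm, and the +x force says the axis lies about 2 mm further on. I'll turn anticlockwise, allowing for that.

```bash
python3 -m pendant '[{"delta_pos":[0.012,0,0],"twist":[0,0,0.02]},{"delta_pos":[0.012,0,0],"twist":[0,0,0.04]},{"delta_pos":[0.012,0,0],"twist":[0,0,0.06]},{"delta_pos":[0.012,0,0],"twist":[0,0,0.08]},{"delta_pos":[0.012,0,0],"twist":[0,0,0.1]}]'
python3 -c "from h import *;o=status.get_obs();print(o['tcp_pos'],o['ft_force'],o['torque'])"
```

```text
time: 4.72
tcp_pos: [0.4663, 0.1321, 0.0851]
ee_rot: [0.413, 0.911, -0.0, -0.0]
ft_force: [0.0, 0.6, 4.5]
grip_width: 0.0141
grip_force: 29.3
[0.46633099 0.13212939 0.08513322] [0.02013749 0.60058157 4.45974819] [ 0.23470089 -0.01441851 -0.0127228 ]
```

```bash
python3 -m pendant '[{"delta_pos":[0,0,0],"twist":[0,0,0.025]},{"delta_pos":[0,0,0],"twist":[0,0,0.05]},{"delta_pos":[0,0,0],"twist":[0,0,0.075]},{"delta_pos":[0,0,0],"twist":[0,0,0.1]},{"delta_pos":[0,0,0],"twist":[0,0,0.115]}]'
python3 -c "from h import *;o=status.get_obs();print(o['tcp_pos'],o['ft_force'],o['torque'])"
python3 -m pendant '[{"delta_pos":[0,0,0],"twist":[0,0,0.01]},{"delta_pos":[0,0,0],"twist":[0,0,0.02]},{"delta_pos":[0,0,0],"twist":[0,0,0.025]},{"delta_pos":[0,0,0],"twist":[0,0,0.025]}]'
python3 -c "from h import *;o=status.get_obs();print(o['tcp_pos'],o['ft_force'],o['torque'])"
```

```text
time: 5.35
tcp_pos: [0.4664, 0.1323, 0.0852]
ee_rot: [0.065, 0.998, 0.0, -0.0]
ft_force: [-0.2, 1.5, 4.2]
grip_width: 0.0138
grip_force: 29.3
[0.46643078 0.13231292 0.08515067] [-0.21105098  1.52163274  4.16182371] [ 0.4608713  -0.06654572 -0.05185052]
time: 5.85
tcp_pos: [0.4665, 0.1324, 0.0851]
ee_rot: [-0.011, 1.0, 0.0, -0.0]
ft_force: [-1.1, 3.5, 5.8]
grip_width: 0.0143
grip_force: 30.3
[0.46647267 0.13237158 0.08513503] [-1.13746656  3.50448228  5.84374701] [ 0.43764733  0.05277338 -0.4199833 ]
```

The reaction moment of −0.42 N·m at 91° says the stop is reached. I'll open, rise and check the knob.

```bash
python3 -m pendant '[{"delta_pos":[0,0,0],"twist":[0,0,0]},{"delta_pos":[0,0,0],"twist":[0,0,0]},{"delta_pos":[0,0,0],"twist":[0,0,0]}]' -0.1
python3 -m pendant '[{"delta_pos":[0,0,0.2],"twist":[0,0,0]},{"delta_pos":[0,0,0.45],"twist":[0,0,0]},{"delta_pos":[0,0,0.7],"twist":[0,0,0]},{"delta_pos":[0,0,0.7],"twist":[0,0,0]}]'
python3 -m pendant '[{"delta_pos":[-0.1,0.25,0.1],"twist":[0,0,0]},{"delta_pos":[-0.2,0.5,0.1],"twist":[0,0,0]},{"delta_pos":[-0.3,0.75,0.1],"twist":[0,0,0]},{"delta_pos":[-0.3,0.9,0.1],"twist":[0,0,0]},{"delta_pos":[-0.3,0.9,0.1],"twist":[0,0,0]}]'
python3 - <<'E'
from h import *
t=cam("top")[0]
cv2.imwrite("pics/k2.png",cv2.resize(t[130:240,120:310],None,fx=4.2,fy=4.2,interpolation=cv2.INTER_CUBIC))
E
```

```text
time: 6.22
tcp_pos: [0.4665, 0.1317, 0.0844]
ee_rot: [-0.012, 1.0, -0.0, -0.0]
ft_force: [-0.2, 0.3, -0.6]
grip_width: 0.0392
grip_force: 0.0
time: 6.72
tcp_pos: [0.4693, 0.132, 0.2286]
ee_rot: [-0.012, 1.0, 0.0, 0.004]
ft_force: [0.2, 0.8, -0.7]
grip_width: 0.042
grip_force: 0.0
time: 7.35
tcp_pos: [0.4057, 0.3132, 0.243]
ee_rot: [-0.013, 1.0, -0.0, -0.001]
ft_force: [-0.3, 0.2, 0.2]
grip_width: 0.042
grip_force: 0.0
```

View pics/k2.png

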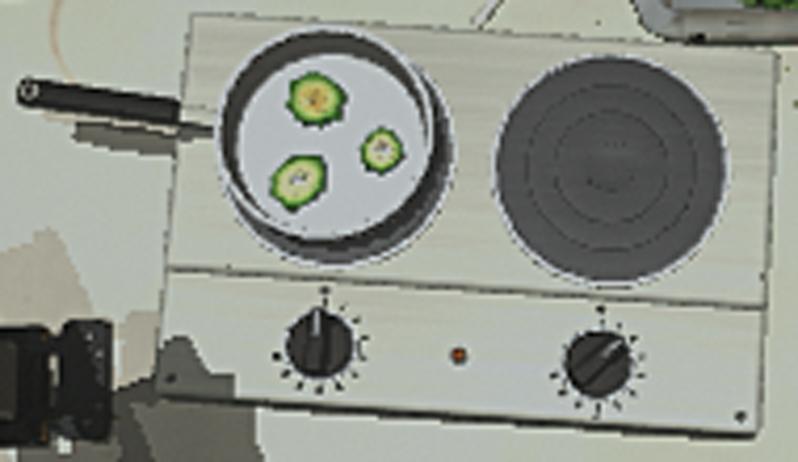

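The knob's pointer now points to the rear, its white line running from about (317,310) to (319,335) below the dot at (325,290). Pan and knob b look unchanged. I'll check the angle numerically.

Run:
```python
from h import *
T=cam("top");f=T[0]
t=lambda u,v:((u+.5)/4.2-.5+120,(v+.5)/4.2-.5+130)
a=atz(T,*t(319,337),.102);b=atz(T,*t(317,310),.102);d=b-a;print("line",np.degrees(np.arctan2(d[1],d[0])))
c=atz(T,*t(320,344),.09);e=atz(T,*t(325,290),.068);print(c,e,np.degrees(np.arctan2(*(e-c)[1::-1])))
g=cv2.cvtColor(f,cv2.COLOR_BGR2GRAY)[200:222,186:208];print(g)
```

```text
line 5.29227714682504
[0.46427936 0.13062601 0.09      ] [0.50842008 0.13035571 0.068     ] -0.35085152032682976
[[179 180 180 179 178 178 180 179 181 187 187 147 194 184 181 181 182 182
  180 179 179 179]
 [182 183 183 181 180 181 181 181 181 186 173  64 188 182 179 180 174 179
  179 178 178 180]
 [185 185 185 185 186 186 187 189 187 187 177  79 197 188 183 166 155 181
  178 179 180 179]
 [184 183 183 184 184 186 192 182 119  85  79 127 201 196 174  83 191 187
  185 186 185 185]
 [182 183 183 183 187 189 185 120  51 155  30  49 154 195 178 193 186 186
  185 180 184 183]
 [182 182 182 187 190 143  69  16  61 157  39  26  19  27  96 158 174 186
  169 143 184 182]
 [185 186 191 195 180  25  48  29  71 167  47  32  32  31  34  78 203 181
   61 113 186 182]
 [186 188 183 141  48  47  51  33  69 157  46  30  35  43  53  46 109 199
  199 192 187 186]
 [185 181 116  31  53  53  54  34  76 153  48  32  41  62  58  49  31 106
  201 188 188 187]
 [188 195 189  27  52  55  54  43  88 115  50  31  39  60  59  56  49  74
  208 190 176 178]
 [188 189 126  50  52  56  55  40  50  53  53  33  40  63
[... 359 characters left out ...]
1  34  42  64  61  61  41  73
  200 115 149 187]
 [ 84 170 191  30  50  57  39  56  56  58  39  35  43  64  61  54  30  79
  171 145  82 158]
 [198 190 143 102  40  52  41  59  59  57  38  34  46  66  57  41  60 161
  201 195 194 189]
 [191 191 192 192  52  41  39  56  56  61  34  38  64  56  40  46 116 170
  190 191 187 186]
 [184 123  49 151 146  69  30  25  26  27  28  32  53  37  69 110 178 154
  143 187 188 185]
 [177  69  99 201 202 198  96  73  42  44  48  47  69 122 205 143 197 178
   71 156 187 186]
 [188 193 192 191 191 179 171 202 154 160 152 163 200 138 191 197 190 190
  191 189 186 186]
 [185 185 187 189 169  44 163 195 198 188 147 182 196 179  55 186 189 187
  185 186 185 183]]
```

Knob a is at the stop, within about 2° reading accuracy. I'll go above the pan's handle grip at about (0.638, 0.277), closing axis at −8.5°.

```bash
python3 -m pendant '[{"delta_pos":[0.12,-0.02,0],"twist":[0,0,-0.028]},{"delta_pos":[0.24,-0.04,0],"twist":[0,0,-0.056]},{"delta_pos":[0.36,-0.06,0],"twist":[0,0,-0.084]},{"delta_pos":[0.48,-0.08,0],"twist":[0,0,-0.112]},{"delta_pos":[0.58,-0.09,0],"twist":[0,0,-0.139]}]'
python3 -m pendant '[{"delta_pos":[0.12,-0.02,0],"twist":[0,0,-0.028]},{"delta_pos":[0.24,-0.04,0],"twist":[0,0,-0.056]},{"delta_pos":[0.36,-0.06,0],"twist":[0,0,-0.084]},{"delta_pos":[0.48,-0.08,0],"twist":[0,0,-0.112]},{"delta_pos":[0.58,-0.09,0],"twist":[0,0,-0.139]}]'
python3 -m pendant '[{"delta_pos":[0,0,-0.15],"twist":[0,0,0]},{"delta_pos":[0,0,-0.3],"twist":[0,0,0]},{"delta_pos":[0,0,-0.4],"twist":[0,0,0]},{"delta_pos":[0,0,-0.4],"twist":[0,0,0]},{"delta_pos":[0,0,-0.4],"twist":[0,0,0]}]'
python3 - <<'E'
from h import *
t=cam("top")[0];s=cam("side")[0]
a=cv2.resize(t[120:180,110:240],(650,300),interpolation=cv2.INTER_CUBIC)
b=cv2.resize(s[160:220,270:400],(650,300),interpolation=cv2.INTER_CUBIC)
cv2.imwrite("pics/p1.png",np.vstack([a,b]))
E
```

```text
time: 8.07
tcp_pos: [0.5241, 0.2917, 0.244]
ee_rot: [0.416, 0.909, -0.001, -0.0]
ft_force: [0.6, 0.6, 0.4]
grip_width: 0.0416
grip_force: 0.0
time: 8.7
tcp_pos: [0.64, 0.2733, 0.2438]
ee_rot: [0.762, 0.648, -0.001, -0.0]
ft_force: [-0.3, -0.6, -0.0]
grip_width: 0.0419
grip_force: 0.0
time: 9.32
tcp_pos: [0.6396, 0.275, 0.1655]
ee_rot: [0.759, 0.651, 0.0, 0.0]
ft_force: [0.9, -0.4, 0.5]
grip_width: 0.0418
grip_force: 0.0
```

View pics/p1.png

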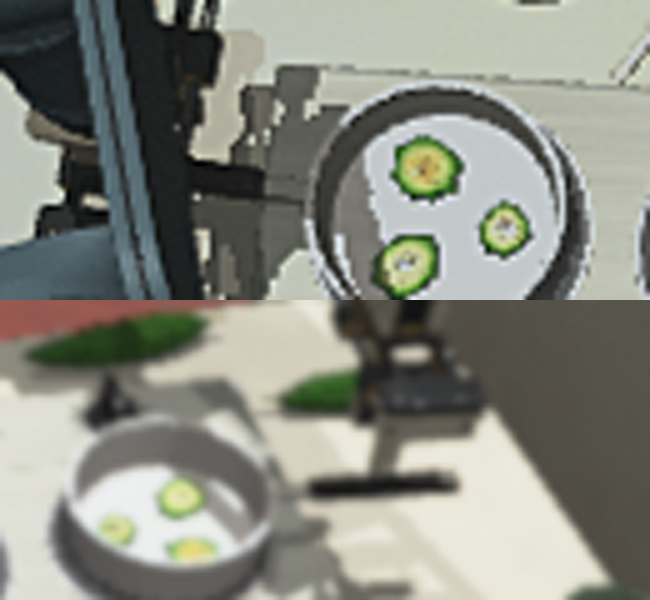

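The fingers at about (385,470) in the side part stand right over the handle (310–457, 485). I'll descend and grip.

```bash
python3 -m pendant '[{"delta_pos":[0,0,-0.1],"twist":[0,0,0]},{"delta_pos":[0,0,-0.2],"twist":[0,0,0]},{"delta_pos":[0,0,-0.26],"twist":[0,0,0]},{"delta_pos":[0,0,-0.31],"twist":[0,0,0]},{"delta_pos":[0,0,-0.31],"twist":[0,0,0]}]'
python3 -m pendant '[{"delta_pos":[0,0,0],"twist":[0,0,0]},{"delta_pos":[0,0,0],"twist":[0,0,0]},{"delta_pos":[0,0,0],"twist":[0,0,0]},{"delta_pos":[0,0,0],"twist":[0,0,0]}]' -1
python3 -c "from h import *;o=status.get_obs();print(o['tcp_pos'],o['ft_force'],o['torque'])"
```

```text
time: 10.05
tcp_pos: [0.6387, 0.2758, 0.1022]
ee_rot: [0.759, 0.651, -0.0, -0.0]
ft_force: [0.2, 0.0, -0.3]
grip_width: 0.0418
grip_force: 0.0
time: 10.55
tcp_pos: [0.6393, 0.276, 0.1033]
ee_rot: [0.759, 0.651, 0.001, 0.0]
ft_force: [0.7, -0.8, 2.6]
grip_width: 0.02
grip_force: 30.0
[0.63933686 0.27603466 0.1032828 ] [ 0.73957021 -0.84773609  2.55760105] [-0.05745024 -0.14145962  0.12833236]
```

Gripped at 20 mm. I'll slide the first half.

```bash
python3 -m pendant '[{"delta_pos":[-0.004,-0.05,0],"twist":[0,0,0]},{"delta_pos":[-0.011,-0.15,0],"twist":[0,0,0]},{"delta_pos":[-0.019,-0.26,0],"twist":[0,0,0]},{"delta_pos":[-0.028,-0.38,0],"twist":[0,0,0]},{"delta_pos":[-0.037,-0.5,0],"twist":[0,0,0]}]'
python3 -m pendant '[{"delta_pos":[-0.009,-0.12,0],"twist":[0,0,0]},{"delta_pos":[-0.018,-0.24,0],"twist":[0,0,0]},{"delta_pos":[-0.028,-0.36,0],"twist":[0,0,0]},{"delta_pos":[-0.037,-0.48,0],"twist":[0,0,0]},{"delta_pos":[-0.041,-0.55,0],"twist":[0,0,0]}]'
python3 - <<'E'
from h import *
t=cam("top")[0];s=cam("side")[0]
a=cv2.resize(t[130:200,190:320],(650,350),interpolation=cv2.INTER_CUBIC)
b=cv2.resize(s[185:235,220:350],(650,250),interpolation=cv2.INTER_CUBIC)
cv2.imwrite("pics/p2.png",np.vstack([a,b]))
o=status.get_obs();print(o['tcp_pos'],o['ft_force'],o['torque'])
E
```

```text
time: 11.18
tcp_pos: [0.6316, 0.1754, 0.1033]
ee_rot: [0.759, 0.651, 0.001, -0.0]
ft_force: [0.7, 4.4, 4.1]
grip_width: 0.0196
grip_force: 30.0
time: 11.8
tcp_pos: [0.6232, 0.065, 0.1033]
ee_rot: [0.759, 0.651, 0.001, -0.0]
ft_force: [-0.1, 5.8, 5.5]
grip_width: 0.0201
grip_force: 30.0
[0.62318223 0.0634631  0.10294442] [ 0.10246745 -3.21653317  2.12704248] [-0.66421214 -0.10993076  0.03223527]
```

View pics/p2.png

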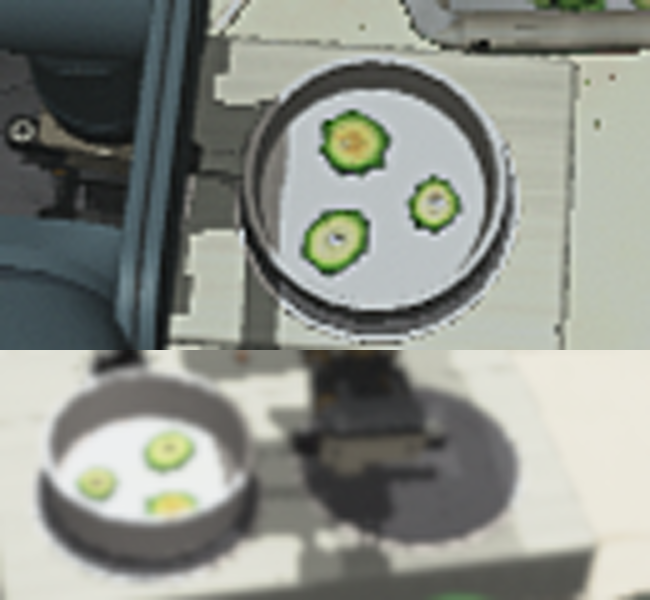

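The top part shows the pan's rim spanning columns 243–508 and rows 57–318, so its centre is about (375,187). The pan stands flat on the right ring.

```bash
python3 - <<'E'
from h import *
T=cam("top")
p=atz(T,(375+.5)/5-.5+190,(187+.5)/5-.5+130,.134);print(p,p[:2]-[.5977,-.0873])
E
python3 -m pendant '[{"delta_pos":[0,0,0],"twist":[0,0,0]},{"delta_pos":[0,0,0],"twist":[0,0,0]},{"delta_pos":[0,0,0],"twist":[0,0,0]},{"delta_pos":[0,0,0],"twist":[0,0,0]}]'
```

```text
[ 0.59589607 -0.08401094  0.134     ] [-0.00180393  0.00328906]
time: 12.45
tcp_pos: [0.6233, 0.0659, 0.1026]
ee_rot: [0.759, 0.651, -0.0, 0.0]
ft_force: [-1.0, -4.3, 3.4]
grip_width: 0.0198
grip_force: 30.0
```

The pan is within about 4 mm of the ring's centre. I'll release, rise and check.

```bash
python3 -m pendant '[{"delta_pos":[0,0,0],"twist":[0,0,0]},{"delta_pos":[0,0,0],"twist":[0,0,0]},{"delta_pos":[0,0,0],"twist":[0,0,0]},{"delta_pos":[0,0,0],"twist":[0,0,0]}]' -0.1
python3 -m pendant '[{"delta_pos":[0,0,0.1],"twist":[0,0,0]},{"delta_pos":[0,0,0.3],"twist":[0,0,0]},{"delta_pos":[0,0,0.6],"twist":[0,0,0]},{"delta_pos":[0,0,0.8],"twist":[0,0,0]},{"delta_pos":[0,0,0.8],"twist":[0,0,0]}]'
python3 -m pendant '[{"delta_pos":[0,0.25,0],"twist":[0,0,0]},{"delta_pos":[0,0.5,0],"twist":[0,0,0]},{"delta_pos":[0,0.75,0],"twist":[0,0,0]},{"delta_pos":[0,0.9,0],"twist":[0,0,0]},{"delta_pos":[0,0.9,0],"twist":[0,0,0]}]'
python3 - <<'E'
from h import *
t=cam("top")[0]
cv2.imwrite("pics/end.png",cv2.resize(t[130:240,120:310],None,fx=4.2,fy=4.2,interpolation=cv2.INTER_CUBIC))
E
```

```text
time: 12.95
tcp_pos: [0.6232, 0.0662, 0.1025]
ee_rot: [0.759, 0.651, 0.0, -0.0]
ft_force: [-0.3, 0.7, -0.6]
grip_width: 0.0415
grip_force: 0.0
time: 13.58
tcp_pos: [0.6253, 0.066, 0.2672]
ee_rot: [0.759, 0.651, 0.003, 0.003]
ft_force: [0.6, -0.0, 0.2]
grip_width: 0.0417
grip_force: 0.0
time: 14.2
tcp_pos: [0.6222, 0.2482, 0.2605]
ee_rot: [0.758, 0.652, -0.001, -0.001]
ft_force: [0.1, -0.4, -0.3]
grip_width: 0.0417
grip_force: 0.0
```

View pics/end.png

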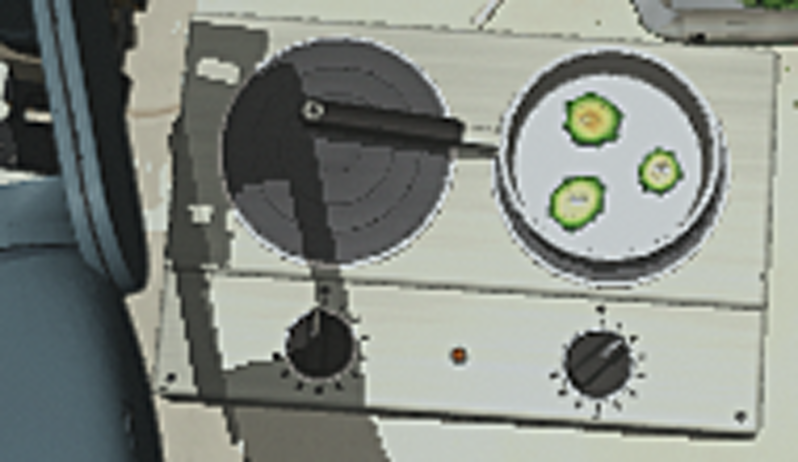

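The pan's rim is centred at about (610,156) on the right ring, knob a points at its dot, and knob b is unchanged. Handing in.

```bash
python3 -c "from plant import robot;print(robot.close_job())"
```

```text
the job is handed in; nothing more can be done
None
```

I turned the pan's knob anticlockwise to its off stop, slid the pan to within about 4 mm of the other ring's centre, left the keep-warm knob as it was, and handed the job in; no verdict came back.

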